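# Sweep the moisture tins into the staging bay

## Task

Clear the working area of the high-rimmed metal table: with the fingertips, sweep the three moisture tins that stand loose in front of the low three-sided steel bay across the table top, through its open side and into the bay, until each stands wholly inside it. Only push them along the table: do not pick up, lift or tip a tin, and leave the dish, the flat case and the brush where they lie.

Things in the scene. Friction and masses are not known exactly. Their poses are not given: they have to be found in the camera images.
- bay: Low three-sided fence of dark steel, fixed to the table (z = 0), without a floor. Origin: centre of the enclosed area, at table height. Inside: x -45 to +45 mm, y -120 to +120 mm. Walls 26 mm high, 4 mm thick on its +x side (back) and its +y and -y sides; the -x side is wholly open. Outside the walls runs a flange 18 mm wide, 3 mm high. The table's rim, 135 mm high, is 25 cm off to +y.
- tin_a: Round lidded aluminium moisture tin, 57 mm in diameter, 38 mm high, 40 to 150 g, standing loose and upright on the table in front of the bay's open side; the three tins stand side by side, roughly 90 mm apart. Origin: centre of its underside; z up its axis.
- tin_b: A second moisture tin like tin_a, same size and origin.
- tin_c: A third moisture tin like tin_a, same size and origin.
- dish: Bystander: shallow round steel dish, 117 mm across, 17 mm high, behind the bay. Origin: centre of its underside.
- weight_box: Bystander: flat dark hinged case, 71 x 118 x 30 mm (x, y, z), shut, behind the bay. Origin: centre of its underside.
- bench_brush: Bystander: flat bristle brush, 32 x 160 x 11 mm (x, y, z), lying beside the tins and the bay on the bay's +y side. Origin: centre of its underside.

How it is judged:
By the outcome, as a careful person would: the job done as asked, in the order asked, and still so for the second after the job is handed in, with the robot touching nothing.
It also fails if it takes over 58 s, if anything falls off the work surface, if the arm or the gripper's body presses on something with over 40 N, if the wrist force passes 120 N, or if a joint passes its speed limit or range.

## Robot

A 6-joint arm with a two-finger parallel gripper is mounted at the origin on a cart in front of the work surface, level with it; the furniture and walls round the work are solid. World frame = base frame: x ahead of the robot, y to its left, z up, the work surface at z = 0. Lengths are in mm, angles in rad, forces in N, time in s.
With the tool pointing down it reaches from about 275 to 1000 mm from the base axis. Payload 8.4 kg.
Tool frame: the origin (TCP) lies on the centre line of the jaws, within the pads' length; the fingertips stand 25 mm ahead of it and the grasp point (between the pads) lies 6 mm ahead of it; z points along the fingers, x is the direction in which the jaws open and shut, and the axes are right-handed (so a half turn about z gives the same grasp; the last joint's range is limited). The gripper opens to 85 mm and grips with 20 to 120 N. Pads are 22 mm wide; open, the fingers measure 114 mm over their backs; the gripper's body (76 mm by 85 mm) begins 54 mm behind the grasp point. The pads swing forward as they close: fully open they stand 13 mm farther back than shut.
Start: joints at [1.199, 0.353, 1.633, -0, 1.155, -0.002], TCP at [225.892, 582.753, 256.281] pointing down, gripper open.
Joint ranges: [-2.63, 2.63], [-0.92, 2.1], [0.06, 2.66], [-1.3, 4.44], [0, 2.69], [-3.02, 3.02]. Speed limits (rad/s): [2.22, 2.22, 2.79, 3.14, 3.14, 3.14].

## Interface

Orientations are given as [roll, pitch, yaw] about the fixed x, y, z axes, in that order (R = Rz(yaw) Ry(pitch) Rx(roll)).
In Python, from rig import r gives the robot as it stands. The module is installed in compiled form; this text tells all that it offers.
- The arm moves only by the tool jog_arm, never from a script. Its argument "deltas" is a list of rows, each an object with "gripper": the gripper command: -1 is fully open, 1 is shut, values between are in proportion; "translation": the shift along the world's x, y, z in units of 10 cm (1.0 is 10 cm), a list of three; "dr": the turn, a rotation vector about the world's x, y, z in units of pi/2 rad (1.0 is pi/2 rad), a list of three. In form: [{"gripper": gripper, "translation": [x, y, z], "dr": [wx, wy, wz]}, ...]. A call has 1 to 12 rows; each row shifts and turns the commanded pose from where the row before left it; what a row does not reach is not made up. A row lasts 1/12 s, in which the tool goes at most 41.7 mm and 7.16 degrees, less where a joint would pass 70% of its speed; a pose out of reach is approached as far as the arm can. A call with a number of a shift or a turn outside -1 to 1 is refused whole. A call with a gripper value outside its range is refused whole. The fingers move at their own pace and stop on an object; "squeeze" is the grip in N (left out, the last holds). Time passes only in rows, so rows that do not move let the fingers close. It gives the time, the measured TCP pose, the force and the opening at its end, in the units of the state.
- r.sense(): the state, without advancing time (a new reading comes with each control period).
- r.grab_frame(name): name is "scene" or "top" or "wrist"; returns the picture (400x640x3 uint8, blue, green, red); there is no depth.
- r.calibration(name): a dict with "mtx" (3x3 intrinsics, pixels), "world_from_camera" (4x4, takes a point from camera to world coordinates). Camera axes: x right, y down, z forward; pixel columns grow to the right and rows downward; lengths in mm; the calibration is good to about 2 mm. A picture is of the moment at which its call begins: read the wrist's pose just before it. calibration takes no time and is no camera call; for the wrist camera it gives the pose at the moment of the call.
- r.sign_off(): hands the job in, once; it reports no verdict.
The state is a dict: "clock": time; "qpos": joint angles; "qvel": joint speeds; "joint_efforts": joint torques, N m; "eef_pos": TCP position; "tcp_rot": TCP orientation; "contact_force": force on the tool from outside, world axes, zero at the start; "wrist_torque": the same for the moment, N m; "opening": opening from 0.0 (shut) to 1.0 (fully open).
Only numpy, scipy, OpenCV 4.12 (cv2) and the standard library are available. Lean on these libraries where they do the work, as an engineer would, in place of code of your own. Each camera call takes 0.05 s, during which the arm holds its last target. There are 200 camera calls.

## Working session

There is one attempt and no reset: what is moved stays moved. The work goes in short steps, Python scripts to look and compute and a tool call to move; the robot and the scene stay as the last step left them, time stands still between calls to the robot, and variables do not carry over. Pictures are saved under pics/ and viewed, about 8 in all and at most 12, crops included, and the job is handed in when it is done.

Besides the shell and the picture viewer there is one more tool, called as a command line: name --argument value ..., lists and objects as JSON in quotes. jog_arm: Moves the arm, as the interface text tells. Shifts and turns lie within -1 to 1; 1 stands for 10 cm of shift or pi/2 rad of turn. Its arguments: {"type":"object","properties":{"deltas":{"type":"array"},"squeeze":{"type":"number"}},"required":["deltas"]}

```bash
mkdir -p pics; python3 - <<'E'
from rig import r
import cv2,numpy as np
s=r.sense();print(s)
for n in("top","scene"):
    cv2.imwrite(f"pics/{n}0.png",r.grab_frame(n));c=r.calibration(n);print(n,np.round(c["mtx"],1).tolist(),np.round(c["world_from_camera"],3).tolist())
E
```

```text
{'clock': 0.0, 'qpos': array([ 1.19862693e+00,  3.53641705e-01,  1.63416878e+00,  3.23649352e-05,
        1.15516616e+00, -2.39826361e-03]), 'qvel': array([ 5.69093402e-04,  2.42321379e-04,  5.52472625e-05,  6.81671869e-04,
       -1.77497528e-04,  1.52968643e-03]), 'joint_efforts': array([ 1.92904699e-03, -6.05241823e+01, -3.42075169e+01,  8.11883228e-05,
        9.51086171e-03,  2.27425426e-05]), 'eef_pos': array([225.70277472, 582.34069461, 255.55084586]), 'tcp_rot': array([-3.14155974e+00,  1.38391052e-03,  1.20101213e+00]), 'contact_force': array([-0.07349234,  0.4759528 , -0.78532745]), 'wrist_torque': array([ 0.03482021, -0.0138856 , -0.00211425]), 'opening': 0.9987103223127621}
top [[368.2, 0.0, 323.9], [0.0, 368.2, 204.5], [0.0, 0.0, 1.0]] [[-0.022, -0.999, 0.035, 547.635], [-1.0, 0.021, -0.01, -256.427], [0.009, -0.035, -0.999, 901.384], [0.0, 0.0, 0.0, 1.0]]
scene [[474.5, 0.0, 317.9], [0.0, 474.5, 194.3], [0.0, 0.0, 1.0]] [[0.876, -0.379, 0.298, 336.476], [-0.483, -0.689, 0.541, -722.688], [0.0, -0.618, -0.786, 708.623], [0.0, 0.0, 0.0, 1.0]]
```

View pics/top0.png

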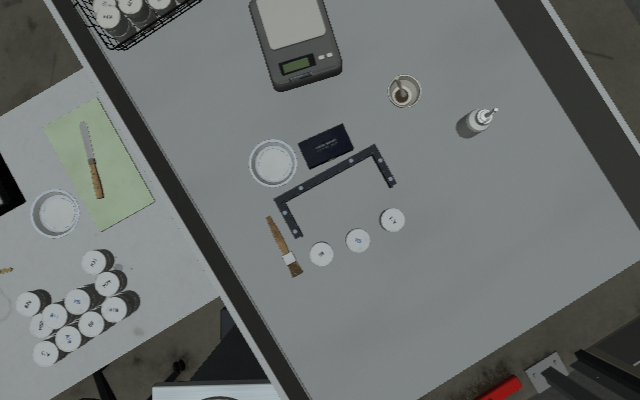

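View pics/scene0.png

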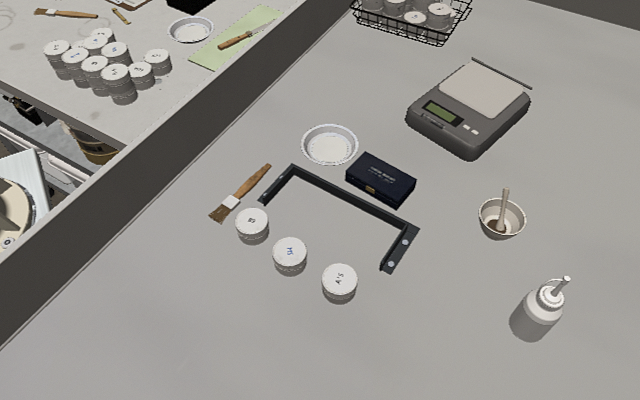

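The top view shows tins at about (321,254), (358,240) and (393,220). The bay's outer corners are near (275,200), (375,147), (394,187) and (298,237). The brush is at (285,248), and the scene view agrees.

```bash
cat >h.py <<'E'
import cv2,numpy as np
from rig import r
def w(n,uv,z):
    c=r.calibration(n);T=c["world_from_camera"];uv=np.atleast_2d(uv).astype(float)
    d=np.c_[uv,np.ones(len(uv))]@np.linalg.inv(c["mtx"]).T@T[:3,:3].T
    o=T[:3,3];return (o+d*((z-o[2])/d[:,2])[:,None])[:,:2]
def tins(n,img,box,amin,amax,thr=195):
    g=img.min(2);x0,y0,x1,y1=box;m=np.zeros_like(g);m[y0:y1,x0:x1]=(g[y0:y1,x0:x1]>thr)*255
    m=cv2.morphologyEx(m,cv2.MORPH_CLOSE,np.ones((5,5)))
    out=[]
    for c in cv2.findContours(m,0,2)[0]:
        if amin<cv2.contourArea(c)<amax:
            h=cv2.convexHull(c);(u,v),ax,_=cv2.fitEllipse(h);out.append((u,v,*ax))
    return out
E
python3 - <<'E'
from h import *
t=cv2.imread("pics/top0.png");s=cv2.imread("pics/scene0.png")
for n,i,b,a in(("top",t,(305,200,420,275),(200,800)),("scene",s,(225,200,365,310),(400,1600))):
    for e in tins(n,i,b,*a):print(n,np.round(e,1),np.round(w(n,e[:2],38),1))
hsv=cv2.cvtColor(t,cv2.COLOR_BGR2HSV)
m=np.zeros(t.shape[:2],np.uint8);m[140:245,270:402]=(t[140:245,270:402].max(2)<95)*255
n,l,st,c=cv2.connectedComponentsWithStats(m);print(st[:,4],st[:,:4].tolist())
E
python3 -c "
import cv2;t=cv2.imread('pics/top0.png');cv2.imwrite('pics/c.png',cv2.resize(t[130:290,250:410],None,fx=5,fy=5,interpolation=2)[:600*2][:800])
i=cv2.imread('pics/c.png');cv2.imwrite('pics/c.png',cv2.resize(t[140:260,260:410],None,fx=5,fy=5,interpolation=2))"
```

```text
scene [339.3 278.5  31.   33.6] [[ 538.8 -425.3]]
scene [288.9 251.   28.3  32.8] [[ 491.8 -341.8]]
scene [251.2 220.3  25.7  31.2] [[ 462.5 -255.4]]
[253139   1071   1647      6     37     78      1      2      1      3
      5      1      1      2      2      4] [[0, 0, 640, 400], [298, 140, 56, 30], [273, 144, 124, 95], [270, 184, 6, 1], [379, 210, 7, 20], [270, 218, 16, 27], [390, 218, 1, 1], [394, 222, 2, 1], [352, 229, 1, 1], [356, 228, 3, 1], [347, 231, 4, 4], [346, 236, 1, 1], [321, 241, 1, 1], [345, 240, 1, 2], [317, 242, 2, 1], [324, 242, 4, 2]]
```

View pics/c.png

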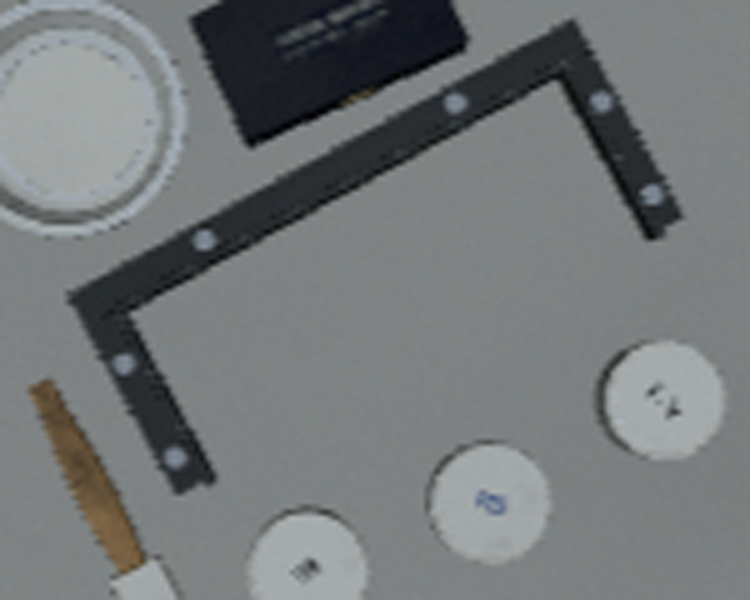

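The crop gives the flange's outer corners in full pixels: (273.6,199), (375,143.6), (295.6,238.6) and (396.4,183). The tins are fully clear of the bay.

```bash
python3 - <<'E'
from h import *
t=cv2.imread("pics/top0.png")
print(t[225,393],t[258,321],t[240,340])
for e in tins("top",t,(305,200,420,275),200,900,165):print(np.round(e,1),np.round(w("top",e[:2],38),1))
P=w("top",[[273.6,199],[375,143.6],[295.6,238.6],[396.4,183]],3);print(P.round(1).tolist())
BL,BR,FL,FR=P
print([round(float(np.linalg.norm(a-b)),1) for a,b in((BL,BR),(FL,FR),(BL,FL),(BR,FR))])
yv=(BL-BR)+(FL-FR);xv=np.array([yv[1],-yv[0]]);th=np.arctan2(xv[1],xv[0]);ex=xv/np.hypot(*xv);ey=np.array([-ex[1],ex[0]])
c=P.mean(0)+ex*(-45+56-0)*-1
print("theta",th,"ex",ex,"origin",c)
for e in tins("top",t,(305,200,420,275),200,900,165):
    q=w("top",e[:2],38)[0]-c;print("bay frame",np.round([q@ex,q@ey],1))
q=w("top",[[303.2,236],[390.4,188]],26)-c;print("inner tips",q@ex,q@ey)
# brush, case
for n,uv,z in(("brush",[[268,217],[300,275],[290,277]],8),("case",[[310,169],[353,149]],30)):
    q=w("top",uv,z)-c;print(n,np.c_[q@ex,q@ey].round(0).tolist())
E
```

```text
[171 171 164] [171 169 163] [130 130 124]
[[595.2, -142.6], [726.4, -393.9], [497.7, -194.4], [628.2, -443.8]]
[283.5, 281.5, 110.5, 110.2]
theta 0.48144589959182643 ex [0.88632631 0.4630612 ] origin [ 602.11920732 -298.78695084]
inner tips [-47.12141413 -47.23022051] [ 120.12736486 -117.00285757]
brush [[34.0, 174.0], [-126.0, 173.0], [-119.0, 196.0]]
case [[84.0, 29.0], [77.0, -83.0]]
```

```bash
cat >>h.py <<'E'
C=np.array([602.1,-298.8]);TH=0.4814;EX=np.array([np.cos(TH),np.sin(TH)]);EY=np.array([-EX[1],EX[0]])
def bay(p):q=np.atleast_2d(p)-C;return np.c_[q@EX,q@EY].round(1)
def world(a,b):return C+a*EX+b*EY
E
python3 - <<'E'
from h import *
t=cv2.imread("pics/top0.png");s=cv2.imread("pics/scene0.png")
for e in tins("top",t,(305,200,410,270),200,900,148):print(np.round(e,1),bay(w("top",e[:2],38)))
for e in tins("scene",s,(225,200,365,310),400,1600):print(bay(w("scene",e[:2],38)))
for a,b in((-185,13),(-185,-83),(-170,104)):print(world(a,b))
E
```

```text
[321.1 254.1  22.6  23. ] [[-104.   102.9]]
[358.  240.3  22.3  22.9] [[-117.4   11.9]]
[392.9 219.7  22.3  23. ] [[-114.7  -83.3]]
[[-114.7  -82.9]]
[[-117.6   13. ]]
[[-103.6  103.1]]
[ 432.10643416 -372.93627705]
[ 476.55640365 -458.02564308]
[ 403.2667807  -285.33334109]
```

jog_arm --deltas '[{"gripper": 0,"translation": [0.078,-0.36,0],"dr": [0,0,-0.061]},{"gripper": 0,"translation": [0.078,-0.36,0],"dr": [0,0,-0.061]},{"gripper": 0,"translation": [0.078,-0.36,0],"dr": [0,0,-0.061]},{"gripper": 0,"translation": [0.078,-0.36,0],"dr": [0,0,-0.061]},{"gripper": 0,"translation": [0.078,-0.36,0],"dr": [0,0,-0.061]},{"gripper": 0,"translation": [0.078,-0.36,0],"dr": [0,0,-0.061]},{"gripper": 0,"translation": [0.078,-0.36,0],"dr": [0,0,-0.061]},{"gripper": 0,"translation": [0.078,-0.36,0],"dr": [0,0,-0.061]},{"gripper": 0,"translation": [0.078,-0.36,0],"dr": [0,0,-0.061]},{"gripper": 0,"translation": [0.078,-0.36,0],"dr": [0,0,-0.061]},{"gripper": 0,"translation": [0.078,-0.36,0],"dr": [0,0,-0.061]},{"gripper": 0,"translation": [0.078,-0.36,0],"dr": [0,0,-0.061]}]'

```text
clock: 1.1
eef_pos: [319.2, 149.1, 256.2]
tcp_rot: [-3.142, -0.0, 0.047]
contact_force: [1.3, -0.7, 0.2]
opening: 0.5
```

jog_arm --deltas '[{"gripper": 0,"translation": [0.078,-0.36,0],"dr": [0,0,-0.061]},{"gripper": 0,"translation": [0.078,-0.36,0],"dr": [0,0,-0.061]},{"gripper": 0,"translation": [0.078,-0.36,0],"dr": [0,0,-0.061]},{"gripper": 0,"translation": [0.078,-0.36,0],"dr": [0,0,-0.061]},{"gripper": 0,"translation": [0.078,-0.36,0],"dr": [0,0,-0.061]},{"gripper": 0,"translation": [0.078,-0.36,0],"dr": [0,0,-0.061]},{"gripper": 0,"translation": [0.078,-0.36,0],"dr": [0,0,-0.061]},{"gripper": 0,"translation": [0.078,-0.36,0],"dr": [0,0,-0.061]},{"gripper": 0,"translation": [0.078,-0.36,0],"dr": [0,0,-0.061]},{"gripper": 0,"translation": [0.078,-0.36,0],"dr": [0,0,-0.061]},{"gripper": 0,"translation": [0.078,-0.36,0],"dr": [0,0,-0.058]},{"gripper": 0,"translation": [0.078,-0.36,0],"dr": [0,0,-0.058]},{"gripper": 0,"translation": [0,0,0],"dr": [0,0,0]},{"gripper": 0,"translation": [0,0,0],"dr": [0,0,0]}]'

```text
$.deltas: bad value
```

jog_arm --deltas '[{"gripper": 0,"translation": [0.078,-0.36,0],"dr": [0,0,-0.061]},{"gripper": 0,"translation": [0.078,-0.36,0],"dr": [0,0,-0.061]},{"gripper": 0,"translation": [0.078,-0.36,0],"dr": [0,0,-0.061]},{"gripper": 0,"translation": [0.078,-0.36,0],"dr": [0,0,-0.061]},{"gripper": 0,"translation": [0.078,-0.36,0],"dr": [0,0,-0.061]},{"gripper": 0,"translation": [0.078,-0.36,0],"dr": [0,0,-0.061]},{"gripper": 0,"translation": [0.078,-0.36,0],"dr": [0,0,-0.061]},{"gripper": 0,"translation": [0.078,-0.36,0],"dr": [0,0,-0.061]},{"gripper": 0,"translation": [0.078,-0.36,0],"dr": [0,0,-0.061]},{"gripper": 0,"translation": [0.078,-0.36,0],"dr": [0,0,-0.061]},{"gripper": 0,"translation": [0.078,-0.36,0],"dr": [0,0,-0.06]},{"gripper": 0,"translation": [0.078,-0.36,0],"dr": [0,0,-0.055]}]'

```text
clock: 2.1
eef_pos: [412.8, -283.2, 256.0]
tcp_rot: [3.142, 0.0, -1.093]
contact_force: [0.6, 1.5, 0.3]
opening: 0.502
```

jog_arm --deltas '[{"gripper": 0,"translation": [0,0,-0.35],"dr": [0,0,0]},{"gripper": 0,"translation": [0,0,-0.35],"dr": [0,0,0]},{"gripper": 0,"translation": [0,0,-0.35],"dr": [0,0,0]},{"gripper": 0,"translation": [0,0,-0.35],"dr": [0,0,0]},{"gripper": 0,"translation": [0,0,0],"dr": [0,0,0]},{"gripper": 0,"translation": [0,0,0],"dr": [0,0,0]}]'

```text
clock: 2.6
eef_pos: [411.9, -280.5, 115.2]
tcp_rot: [3.139, 0.004, -1.088]
contact_force: [-0.0, 0.4, -0.5]
opening: 0.5
```

```bash
python3 - <<'E'
from h import *
s=r.sense();print(s["eef_pos"],s["tcp_rot"],s["qpos"],bay(s["eef_pos"][:2]))
cv2.imwrite("pics/s1.png",r.grab_frame("scene"))
E
```

```text
[ 411.9122518  -280.46025138  115.19613214] [ 3.13943099  0.00408791 -1.08772799] [-6.00785532e-01  3.52308501e-01  2.01508067e+00  3.44686543e-06
  7.78827736e-01  4.86935577e-01] [[-160.1  104.3]]
```

View pics/s1.png

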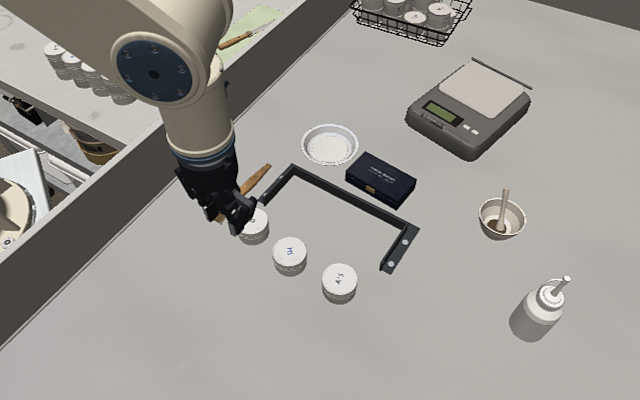

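The gripper is behind the leftmost tin at about (225,215), and the tins and bystanders are undisturbed. I'll descend now.

jog_arm --deltas '[{"gripper": 0,"translation": [0,0,-0.25],"dr": [0,0,0]},{"gripper": 0,"translation": [0,0,-0.25],"dr": [0,0,0]},{"gripper": 0,"translation": [0,0,-0.15],"dr": [0,0,0]},{"gripper": 0,"translation": [0,0,-0.13],"dr": [0,0,0]},{"gripper": 0,"translation": [0,0,0],"dr": [0,0,0]}]'

```text
clock: 3.07
eef_pos: [413.7, -281.5, 38.8]
tcp_rot: [-3.141, -0.001, -1.087]
contact_force: [0.1, 0.1, 0.9]
opening: 0.496
```

jog_arm --deltas '[{"gripper": 0,"translation": [0.071,0.037,0],"dr": [0,0,0]},{"gripper": 0,"translation": [0.071,0.037,0],"dr": [0,0,0]},{"gripper": 0,"translation": [0.071,0.037,0],"dr": [0,0,0]},{"gripper": 0,"translation": [0.065,-0.003,0],"dr": [0,0,0]},{"gripper": 0,"translation": [0.065,-0.003,0],"dr": [0,0,0]},{"gripper": 0,"translation": [0.065,-0.003,0],"dr": [0,0,0]},{"gripper": 0,"translation": [0.065,-0.003,0],"dr": [0,0,0]},{"gripper": 0,"translation": [0.065,-0.003,0],"dr": [0,0,0]},{"gripper": 0,"translation": [0.065,-0.003,0],"dr": [0,0,0]},{"gripper": 0,"translation": [0.065,-0.003,0],"dr": [0,0,0]},{"gripper": 0,"translation": [0,0,0],"dr": [0,0,0]}]'

```text
clock: 3.98
eef_pos: [481.5, -272.7, 38.4]
tcp_rot: [-3.141, -0.001, -1.088]
contact_force: [0.4, 0.4, -1.2]
opening: 0.499
```

```bash
python3 - <<'E'
from h import *
s=r.sense();print(s["eef_pos"],bay(s["eef_pos"][:2]),s["contact_force"])
a=r.grab_frame("top");b=r.grab_frame("scene")
for e in tins("top",a,(285,190,410,270),150,900,148):print(np.round(e,1),bay(w("top",e[:2],38)))
for e in tins("scene",b,(225,200,365,310),200,1600):print(np.round(e,1),bay(w("scene",e[:2],38)))
cv2.imwrite("pics/s2.png",np.hstack([cv2.resize(a[130:280,240:420],None,fx=2,fy=2),cv2.resize(b[150:300,190:370],None,fx=2,fy=2)]))
E
```

```text
[ 481.4977264  -272.65220975   38.35145237] [[-94.8  79. ]] [ 0.39493001  0.43682673 -1.21071211]
[306.4 233.3  19.   26.5] [[-45.1 109.7]]
[392.9 219.7  22.3  23. ] [[-114.7  -83.3]]
[339.2 278.4  31.   34.9] [[-114.5  -82.6]]
[288.9 251.1  28.7  33. ] [[-117.7   12.9]]
```

View pics/s2.png

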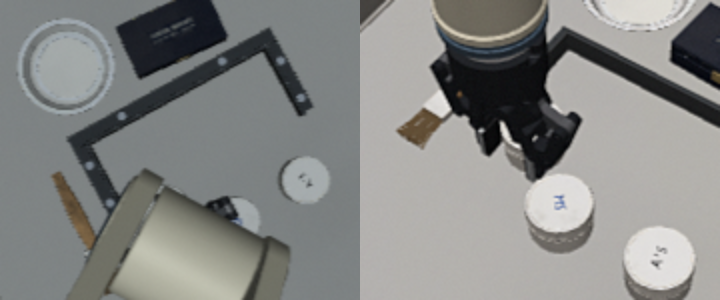

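The tin sits in the cradle between the fingers; the other two haven't moved. I'll push it straight in.

jog_arm --deltas '[{"gripper": 0,"translation": [0.07,0.03,0],"dr": [0,0,0]},{"gripper": 0,"translation": [0.07,0.03,0],"dr": [0,0,0]},{"gripper": 0,"translation": [0.07,0.03,0],"dr": [0,0,0]},{"gripper": 0,"translation": [0.07,0.03,0],"dr": [0,0,0]},{"gripper": 0,"translation": [0.07,0.03,0],"dr": [0,0,0]},{"gripper": 0,"translation": [0.07,0.03,0],"dr": [0,0,0]},{"gripper": 0,"translation": [0.07,0.03,0],"dr": [0,0,0]},{"gripper": 0,"translation": [0.07,0.03,0],"dr": [0,0,0]},{"gripper": 0,"translation": [0.04,0.02,0],"dr": [0,0,0]},{"gripper": 0,"translation": [0.03,0.015,0],"dr": [0,0,0]},{"gripper": 0,"translation": [0,0,0],"dr": [0,0,0]}]'

```text
clock: 5.0
eef_pos: [543.5, -244.5, 38.3]
tcp_rot: [-3.141, -0.0, -1.087]
contact_force: [0.1, 0.5, -0.3]
opening: 0.497
```

jog_arm --deltas '[{"gripper": 0,"translation": [-0.1,-0.052,0],"dr": [0,0,0]},{"gripper": 0,"translation": [-0.2,-0.104,0],"dr": [0,0,0]},{"gripper": 0,"translation": [0,0,0.3],"dr": [0,0,0]},{"gripper": 0,"translation": [0,0,0.35],"dr": [0,0,0]},{"gripper": 0,"translation": [-0.3,-0.25,0.1],"dr": [0,0,0]},{"gripper": 0,"translation": [-0.3,-0.25,0],"dr": [0,0,0]},{"gripper": 0,"translation": [-0.3,-0.25,0],"dr": [0,0,0]},{"gripper": 0,"translation": [0,0,0],"dr": [0,0,0]}]'

```text
clock: 5.67
eef_pos: [417.3, -338.2, 113.5]
tcp_rot: [3.14, 0.001, -1.091]
contact_force: [-0.7, 0.3, -0.1]
opening: 0.499
```

```bash
python3 - <<'E'
from h import *
s=r.sense();print(s["eef_pos"],bay(s["eef_pos"][:2]),s["contact_force"])
a=r.grab_frame("top");b=r.grab_frame("scene")
for e in tins("top",a,(285,170,410,270),150,900,148):print(np.round(e,1),bay(w("top",e[:2],38)))
for e in tins("scene",b,(225,180,365,310),200,1600):print(np.round(e,1),bay(w("scene",e[:2],38)))
cv2.imwrite("pics/s3.png",np.hstack([cv2.resize(a[130:280,240:420],None,fx=2,fy=2),cv2.resize(b[150:300,210:390],None,fx=2,fy=2)]))
E
```

```text
[ 417.32108169 -338.2059971   113.48671562] [[-182.    50.6]] [-0.68953084  0.2731724  -0.14601748]
[358.  240.3  22.3  23.2] [[-117.5   12. ]]
[392.8 219.7  22.3  23.1] [[-114.8  -83.3]]
[309.7 208.   22.8  23.3] [[ 3.3 74.6]]
[339.2 278.4  31.1  35.1] [[-114.5  -82.6]]
[288.9 251.   28.8  33.2] [[-117.6   13. ]]
[299.8 187.3  23.5  29.8] [[ 2.8 75. ]]
```

View pics/s3.png

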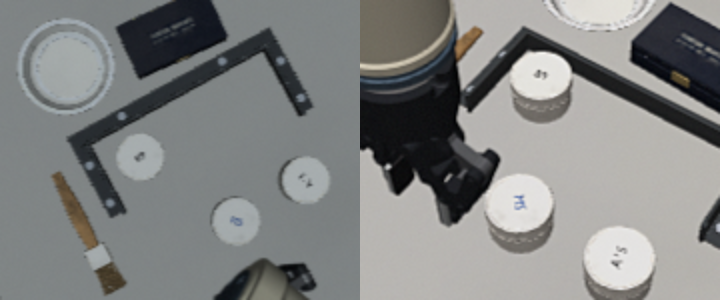

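Tin c is inside at (3,75) in the bay frame, upright and clear of the walls. Next is the middle tin.

jog_arm --deltas '[{"gripper": 0,"translation": [0.12,-0.155,0],"dr": [0,0,0]},{"gripper": 0,"translation": [0.12,-0.15,0],"dr": [0,0,0]},{"gripper": 0,"translation": [0,0,-0.25],"dr": [0,0,0]},{"gripper": 0,"translation": [0,0,-0.25],"dr": [0,0,0]},{"gripper": 0,"translation": [0,0,-0.15],"dr": [0,0,0]},{"gripper": 0,"translation": [0,0,-0.1],"dr": [0,0,0]},{"gripper": 0,"translation": [0,0,0],"dr": [0,0,0]}]'

```text
clock: 6.35
eef_pos: [446.1, -364.4, 36.1]
tcp_rot: [3.14, 0.003, -1.087]
contact_force: [-0.9, 0.5, 0.3]
opening: 0.501
```

```bash
python3 - <<'E'
from h import *
s=r.sense();print(s["eef_pos"],bay(s["eef_pos"][:2]),s["contact_force"])
E
```

```text
[ 446.14530921 -364.36169693   36.14666657] [[-168.6   14.1]] [-0.9225398   0.5260089   0.30035153]
```

jog_arm --deltas '[{"gripper": 0,"translation": [0.075,0.03,0],"dr": [0,0,0]},{"gripper": 0,"translation": [0.075,0.03,0],"dr": [0,0,0]},{"gripper": 0,"translation": [0.075,0.03,0],"dr": [0,0,0]},{"gripper": 0,"translation": [0.075,0.03,0],"dr": [0,0,0]},{"gripper": 0,"translation": [0.075,0.03,0],"dr": [0,0,0]},{"gripper": 0,"translation": [0.075,0.03,0],"dr": [0,0,0]},{"gripper": 0,"translation": [0.075,0.03,0],"dr": [0,0,0]},{"gripper": 0,"translation": [0.075,0.03,0],"dr": [0,0,0]},{"gripper": 0,"translation": [0.075,0.03,0],"dr": [0,0,0]},{"gripper": 0,"translation": [0.075,0.03,0],"dr": [0,0,0]},{"gripper": 0,"translation": [0.075,0.03,0],"dr": [0,0,0]}]'

```text
clock: 7.27
eef_pos: [530.0, -332.6, 38.3]
tcp_rot: [3.141, 0.0, -1.088]
contact_force: [-2.0, -1.4, 4.7]
opening: 0.498
```

jog_arm --deltas '[{"gripper": 0,"translation": [0.07,0.028,0],"dr": [0,0,0]},{"gripper": 0,"translation": [0.07,0.028,0],"dr": [0,0,0]},{"gripper": 0,"translation": [0.07,0.028,0],"dr": [0,0,0]},{"gripper": 0,"translation": [0.07,0.028,0],"dr": [0,0,0]},{"gripper": 0,"translation": [0.07,0.028,0],"dr": [0,0,0]},{"gripper": 0,"translation": [0.07,0.028,0],"dr": [0,0,0]},{"gripper": 0,"translation": [0.04,0.018,0],"dr": [0,0,0]},{"gripper": 0,"translation": [0.03,0.014,0],"dr": [0,0,0]},{"gripper": 0,"translation": [0,0,0],"dr": [0,0,0]}]'

```text
clock: 8.02
eef_pos: [579.2, -312.5, 38.2]
tcp_rot: [-3.141, -0.0, -1.087]
contact_force: [0.3, 0.3, -0.0]
opening: 0.499
```

jog_arm --deltas '[{"gripper": 0,"translation": [-0.1,-0.052,0],"dr": [0,0,0]},{"gripper": 0,"translation": [-0.2,-0.104,0],"dr": [0,0,0]},{"gripper": 0,"translation": [0,0,0.3],"dr": [0,0,0]},{"gripper": 0,"translation": [0,0,0.35],"dr": [0,0,0]},{"gripper": 0,"translation": [-0.3,-0.3,0.1],"dr": [0,0,0]},{"gripper": 0,"translation": [-0.3,-0.3,0],"dr": [0,0,0]},{"gripper": 0,"translation": [-0.15,-0.3,0],"dr": [0,0,0]},{"gripper": 0,"translation": [0,0,0],"dr": [0,0,0]}]'

```text
clock: 8.68
eef_pos: [471.6, -421.2, 113.3]
tcp_rot: [3.141, -0.002, -1.091]
contact_force: [-0.7, -0.2, -0.9]
opening: 0.503
```

```bash
cat >look.py <<'E'
from h import *
s=r.sense();print(s["eef_pos"],bay(s["eef_pos"][:2]),s["contact_force"])
a=r.grab_frame("top");b=r.grab_frame("scene")
for e in tins("top",a,(285,165,410,270),150,900,148):print(np.round(e,1),bay(w("top",e[:2],38)))
for e in tins("scene",b,(225,175,395,310),200,1600):print(np.round(e,1),bay(w("scene",e[:2],38)))
cv2.imwrite("pics/s4.png",np.hstack([cv2.resize(a[130:280,240:420],None,fx=2,fy=2),cv2.resize(b[150:300,240:420],None,fx=2,fy=2)]))
E
python3 look.py
```

```text
[ 471.59789825 -421.19152126  113.31088556] [[-172.3  -48.1]] [-0.72028487 -0.1763317  -0.90839699]
[392.8 219.8  22.7  23.2] [[-114.9  -83. ]]
[309.6 208.   22.8  23.5] [[ 3.4 74.9]]
[338.4 192.4  22.8  23.2] [[ 2.8 -2.2]]
[340.3 279.2  29.7  33.6] [[-114.9  -84.8]]
[337.6 206.4  23.9  31.8] [[ 4.  -5.3]]
```

jog_arm --deltas '[{"gripper": 0,"translation": [0.09,-0.15,0],"dr": [0,0,0]},{"gripper": 0,"translation": [0.09,-0.15,0],"dr": [0,0,0]},{"gripper": 0,"translation": [0,0,-0.25],"dr": [0,0,0]},{"gripper": 0,"translation": [0,0,-0.25],"dr": [0,0,0]},{"gripper": 0,"translation": [0,0,-0.15],"dr": [0,0,0]},{"gripper": 0,"translation": [0,0,-0.1],"dr": [0,0,0]},{"gripper": 0,"translation": [0,0,0],"dr": [0,0,0]}]'

```text
clock: 9.37
eef_pos: [492.2, -444.8, 35.3]
tcp_rot: [3.14, 0.004, -1.087]
contact_force: [0.1, 0.4, -0.2]
opening: 0.498
```

```bash
python3 - <<'E'
from h import *
s=r.sense();print(s["eef_pos"],bay(s["eef_pos"][:2]),world(-26,-76)-s["eef_pos"][:2])
E
```

```text
[ 492.1949211  -444.81810412   35.29854127] [[-165.   -78.5]] [122.04960144  66.61715594]
```

jog_arm --deltas '[{"gripper": 0,"translation": [0.072,0.04,0],"dr": [0,0,0]},{"gripper": 0,"translation": [0.072,0.04,0],"dr": [0,0,0]},{"gripper": 0,"translation": [0.072,0.04,0],"dr": [0,0,0]},{"gripper": 0,"translation": [0.072,0.04,0],"dr": [0,0,0]},{"gripper": 0,"translation": [0.072,0.04,0],"dr": [0,0,0]},{"gripper": 0,"translation": [0.072,0.04,0],"dr": [0,0,0]},{"gripper": 0,"translation": [0.072,0.04,0],"dr": [0,0,0]},{"gripper": 0,"translation": [0.072,0.04,0],"dr": [0,0,0]},{"gripper": 0,"translation": [0.072,0.04,0],"dr": [0,0,0]},{"gripper": 0,"translation": [0.072,0.04,0],"dr": [0,0,0]},{"gripper": 0,"translation": [0.072,0.04,0],"dr": [0,0,0]}]'

```text
clock: 10.28
eef_pos: [573.1, -402.2, 37.9]
tcp_rot: [3.142, -0.0, -1.088]
contact_force: [-1.7, -1.8, 2.1]
opening: 0.499
```

jog_arm --deltas '[{"gripper": 0,"translation": [0.07,0.037,0],"dr": [0,0,0]},{"gripper": 0,"translation": [0.07,0.037,0],"dr": [0,0,0]},{"gripper": 0,"translation": [0.07,0.037,0],"dr": [0,0,0]},{"gripper": 0,"translation": [0.07,0.037,0],"dr": [0,0,0]},{"gripper": 0,"translation": [0.07,0.037,0],"dr": [0,0,0]},{"gripper": 0,"translation": [0.04,0.02,0],"dr": [0,0,0]},{"gripper": 0,"translation": [0.03,0.015,0],"dr": [0,0,0]},{"gripper": 0,"translation": [0,0,0],"dr": [0,0,0]}]'

```text
clock: 10.95
eef_pos: [615.1, -380.1, 37.7]
tcp_rot: [-3.141, -0.0, -1.087]
contact_force: [-0.4, 0.2, 0.1]
opening: 0.502
```

jog_arm --deltas '[{"gripper": 0,"translation": [-0.1,-0.052,0],"dr": [0,0,0]},{"gripper": 0,"translation": [-0.2,-0.104,0],"dr": [0,0,0]},{"gripper": 0,"translation": [0,0,0.3],"dr": [0,0,0]},{"gripper": 0,"translation": [0,0,0.35],"dr": [0,0,0]},{"gripper": 0,"translation": [-0.3,-0.2,0.2],"dr": [0,0,0]},{"gripper": 0,"translation": [-0.3,-0.2,0.2],"dr": [0,0,0]},{"gripper": 0,"translation": [-0.3,-0.1,0.1],"dr": [0,0,0]},{"gripper": 0,"translation": [0,0,0],"dr": [0,0,0]}]'

```text
clock: 11.62
eef_pos: [489.6, -449.0, 155.2]
tcp_rot: [3.141, -0.002, -1.091]
contact_force: [0.0, 0.5, -0.5]
opening: 0.499
```

```bash
python3 look.py
```

```text
[ 489.63719635 -449.03470952  155.24562161] [[-169.2  -81.1]] [ 0.02250338  0.48602808 -0.47956406]
[309.6 208.   22.8  23.5] [[ 3.4 74.9]]
[338.4 192.4  22.7  23.4] [[ 3.  -2.2]]
[366.9 176.5  22.7  23.1] [[  3.3 -79.2]]
[372.2 225.   26.6  39. ] [[  3.1 -75.6]]
```

View pics/s4.png

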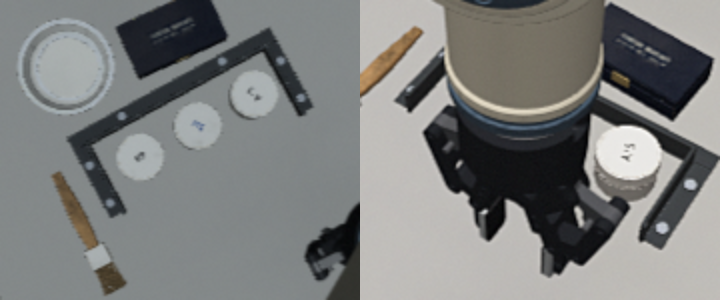

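All three tins stand upright inside the bay, and the dish, case and brush look unmoved. The gripper is clear.

```bash
python3 -c "
from rig import r
import cv2,numpy as np
a=r.grab_frame('top');o=cv2.imread('pics/top0.png');d=cv2.absdiff(a,o).max(2)
print('dish/case diff',(d[120:190,245:298]>30).sum(),(d[120:168,298:355]>30).sum(),'brush',(d[214:278,264:303]>30).sum())
print(r.sign_off())"
```

```text
dish/case diff 0 0 brush 6
the job is handed in; nothing more can be done
None
```

All three tins now stand upright and wholly inside the bay, and the job is handed in at about 12 s on the robot's clock. I used the half-open fingertips as a cradle behind each tin and pushed it along the table; nothing was lifted.

- **Tin positions:** the last top view puts the tins at x about +3 mm and y about +75, −2 and −79 mm in the bay frame. A tin's centre may be up to 16.5 mm off in x and 91.5 mm off in y. The margins are therefore about 12 mm or more on every side.
- **Camera agreement:** the scene camera agreed within about 4 mm in every reading. In its last picture the arm hid two of the tins, so only the top view confirms all three after the final push.
- **Bystanders:** against the first top picture, the dish and case areas showed no changed pixels. The brush area showed 6 scattered pixels, likely at the edge of the tin that moved, and the brush looked unmoved.
- **Forces:** the wrist force readings at the end of each move never passed about 6 N.

One move call was refused for having too many rows; I sent it again with 12. No check failed.

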